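Used syringe into the sharps container by its tipping tray

ROBOT

A 6-joint arm with a two-finger parallel gripper is mounted at the origin on the work surface. World frame = base frame: x ahead of the robot, y to its left, z up, the work surface at z = 0. Lengths are in mm, angles in rad, forces in N, time in s.
With the tool pointing down it reaches from about 325 to 900 mm from the base axis. Payload 3.5 kg.
Tool frame: the origin (TCP) lies at the centre of the arm's flange, where the gripper is bolted on; the fingertips stand ctrl.tcp_to_tips ahead of it and the grasp point (between the pads) lies 155 mm ahead of it (ctrl.tcp_to_tips is the distance from the TCP to the fingertips, in mm); z points along the fingers, y is the line along which they close (so a half turn about z gives the same grasp; the last joint's range is limited). The gripper opens to 85 mm and grips with 20 to 120 N. Pads are 22 mm wide; open, the fingers measure 114 mm over their backs; the gripper's body (76 mm by 85 mm) begins 54 mm behind the grasp point. The pads swing forward as they close: fully open they stand 13 mm farther back than shut.
Start: joints at [1.027, 0.276, -0.026, 1.268, 0, 1.467], TCP at [266.67, 565.252, 404.713] pointing down, gripper open.
Joint ranges: [-3.12, 3.12], [-0.85, 1.88], [-1.08, 1.24], [-1.95, 2.15], [-1.57, 1.53], [-3.14, 3.14]. Speed limits (rad/s): [2.57, 2.57, 3.14, 3.14, 3.14, 3.14].

INTERFACE

Orientations are given as a unit quaternion [w, x, y, z].
In Python, from bench import ctrl, imaging, job gives the robot as it stands. The module is installed in compiled form; this text tells all that it offers.
- The arm moves only by the tool drive_tool, never from a script. Its arguments are lists of equal length, an entry for each row: "xyz": the shift along the world's x, y, z in mm, a list of three; "spin": the turn about the world's z in degrees. A call has 1 to 8 rows; each row shifts and turns the commanded pose from where the row before left it; what a row does not reach is not made up. A row lasts 1/8 s, in which the tool goes at most 62.5 mm and 10.7 degrees, less where a joint would pass 70% of its speed; a pose out of reach is approached as far as the arm can. A call is refused whole if a number of a shift passes 62.5 or a number of a turn 10.7, either way. A call with a gripper value outside its range is refused whole. "jaw" is the finger opening in mm, from 0 to 85.4, set as the call begins (left out, the last holds). The fingers move at their own pace and stop on an object; "newtons" is the grip in N (left out, the last holds). Time passes only in rows, so rows that do not move let the fingers close. It gives the time, the measured TCP pose, the force, the opening and the grip force at its end, in the units of the state.
- ctrl.get_state(): the state, without advancing time (a new reading comes with each control period).
- imaging.grab_frame(name): name is "side" or "top" or "wrist"; returns a dict with "frame" (480x640x3 uint8, red, green, blue), "depth" (480x640 float32, mm along the optical axis (not along the pixel's ray), 0 where there is no reading), "fx", "fy", "cx", "cy" (pixels), "camera_from_world" (4x4, takes a point from world to camera coordinates). Camera axes: x right, y up, looking along -z (the intrinsics and any distortion apply to the point x, -y, -z); pixel columns grow to the right and rows downward; lengths in mm; the calibration is good to about 2 mm. The wrist camera is an equidistant fisheye: a pixel r from the principal point sees the ray r / f radians off the axis. A picture is of the moment at which its call begins.
- job.job_done(): hands the job in; it is judged then, once.
The state is a dict: "clock": time; "joints": joint angles; "joint_vel": joint speeds; "joint_efforts": joint torques, N m; "tcp_pos": TCP position; "tool_rot": TCP orientation; "wrist_force": force on the tool from outside, world axes, zero at the start; "moment": the same for the moment, N m; "gripper_width": finger opening in mm; "grip_force": force on a finger pad.
Only numpy, scipy, OpenCV 4.12 (cv2) and the standard library are available. Lean on these libraries where they do the work, as an engineer would, in place of code of your own. Each camera call takes 0.05 s, during which the arm holds its last target. There are 200 camera calls.

TASK

Throw the used syringe away in the yellow sharps container. Lay it down across the front part of the white tipping tray without dropping it, with its red needle cap pointing to the robot's left, and let go; then slide it slowly back towards the clear hood only until its own weight starts to tip the tray, and take the hand clear at once: by the time the tray swings down, drops the syringe inside and comes back level, the hand must be well away and touch neither the tray nor the syringe. Leave the tube rack, the tip box and the green bottle where they stand.

Things in the scene. Friction and masses are not known exactly. Their poses are not given: they have to be found in the camera images.
- bin: Yellow sharps container, fixed in a bench bracket, open-topped: 270 mm wide (y), 200 mm deep (x -105 to +95 mm), 150 mm high, walls 4 mm; tray on top, clear hood over its back part. Origin on the bench below the middle of the tray's pivot line. +x from the open front to the closed back (away from the robot, give or take its yaw), +y left, +z up.
- hood_edge (a point): Middle of the red front edge (6 mm bar) of the clear hood, 242 mm above the bench, 24 mm behind the pivot line. From there back the hood's roof (underside 91 mm above the tray floor) covers the tray; its cheeks stand at y = +-131 mm. A gripper pointing straight down strikes the edge before the syringe is far enough back; fingers tilted forward 30 to 40 degrees pass below.
- tray (a joint): Tilt of the white tray (rad): 0 = level, on its stop; grows as its back tips down and its front rises; stop at 1.0. Front-heavy by about 0.02 N m, lightly damped. The syringe tips it when its axis is some 18 to 36 mm behind the pivot line, depending on its unknown mass: slowly at first, then fast, within 1 to 2 s. A push helps it tip a few mm too early; it then settles back when the hand leaves. Empty, it comes back by itself.
- tray_mid (a point): Point on the tray, on top of its floor (150 mm above the bench), 5 mm above the middle of its pivot line. Axes as the container's when level; it turns with the tray. Flat floor from x = -100 mm (front) to +60 mm (open back edge), 240 mm wide; front lip 8 mm high, side walls 14 mm high, both 4 mm thick and within the floor's outline.
- syringe: Used 60 ml syringe, loose, 55 to 115 g, 190 mm long: clear barrel 29 mm thick, white plunger, red needle cap. Origin on the axis near its balance point, 14.5 mm above what it lies on; +y along the axis to the cap. Barrel y -60 to +50 mm; oblong flange at -60 mm (50 mm wide in x, 29 high, 4 thick) keeps it from rolling; thumb disc 29 mm across at -95 mm.
- needle_tip (a point): End of the syringe's red needle cap (13 mm thick at its root, 9 mm at the end), 95 mm from the syringe's origin along its +y.
- pad: White absorbent bench pad 260 x 260 mm, 3 mm thick, fixed; the syringe lies on it at the start. Origin at the centre of its underside, on the bench.
- tube_rack: Bystander: blue rack 100 x 200 mm with eight capped tubes, 117 mm high over all. Origin at the centre of its underside; long side along y.
- tip_box: Bystander: grey and blue pipette tip box, 86 x 122 mm, 65 mm high. Origin at the centre of its underside.
- wash_bottle: Bystander: green bottle with white cap, 64 mm diameter, 160 mm high. Origin at the centre of its underside.
Not all that is in view belongs to the job. Of the things like the syringe, leave any that is orange; of the rest the smaller one is meant.

How it is judged (in metres and radians):
On the way, in this order (a step that is already met when the one before it is completed fails the run):
1. the syringe lies let go on the front part of the level tray, across it, needle cap to the left (x of syringe in the frame of tray_mid between -0.085 and -0.005 m and y of syringe in the frame of tray_mid between -0.035 and 0.035 m and z of syringe in the frame of tray_mid between 0.008 and 0.022 m and y of needle_tip in the frame of tray_mid above 0.05 m and angle between the y axis of syringe and the y axis of tray_mid, either way round below 0.25 rad and value of joint tray below 0.05 rad and linear speed of syringe below 0.03 m/s and contact force between each of the fingers, the arm and syringe below 0.1 N), for 0.2 s.
2. the tray has swung down with the syringe still on it, and the hand touches neither (value of joint tray above 0.4 rad and x of syringe in the frame of tray_mid between 0.005 and 0.12 m and z of syringe in the frame of tray_mid below 0.04 m and contact force between each of the fingers, the arm and syringe below 0.1 N), for 0.02 s.
At the end, for the whole second after the job is handed in: Syringe at rest inside the container (below 100 mm above the bench), empty tray level again (within 0.06 rad), after it lay let go across the front of the level tray (within 0.25 rad), needle cap left, and rode the tray down (past 0.4 rad) untouched by the hand (x of syringe in the frame of bin between -0.105 and 0.095 m and y of syringe in the frame of bin between -0.135 and 0.135 m and z of syringe in the frame of bin below 0.1 m and linear speed of syringe below 0.05 m/s and value of joint tray below 0.06 rad).
It fails at once if the hand or arm touches the tray or the syringe while the tray is tipped (more than 0.15 rad) (value of joint tray above 0.15 rad and (contact force between any of the fingers, the arm and tray above 0.3 N or contact force between any of the fingers, the arm and syringe above 0.3 N)).
It fails at once if the hand is not clear: still within 70 mm of the tray's middle when the tray is more than 0.3 rad down (value of joint tray above 0.3 rad and distance between the grasp point and tray_mid below 0.07 m).
It fails at once if the syringe is shoved over the tray instead of slid slowly (faster than 0.15 m/s on the level tray) (linear speed of syringe above 0.15 m/s and value of joint tray below 0.1 rad and y of syringe in the frame of tray_mid between -0.06 and 0.06 m and x of syringe in the frame of tray_mid between -0.02 and 0.06 m and z of syringe in the frame of tray_mid between 0.008 and 0.022 m).
It fails at once if the syringe is dropped or flicked: it moves freely at more than 0.5 m/s before the tray tips (linear speed of syringe above 0.5 m/s and value of joint tray below 0.1 rad and height (world z) of syringe above 0.15 m and contact force between each of the fingers, the arm and syringe below 0.1 N).
It fails at once if the tube rack, the tip box or the green bottle is moved more than 15 mm (distance of any of tube_rack, tip_box, wash_bottle from where it was at the start of the episode above 0.015 m).
It also fails if it takes over 72 s, if anything falls off the work surface, if the arm or the gripper's body presses on something with over 40 N, if the wrist force passes 120 N, or if a joint passes its speed limit or range.

## Working session

There is one attempt and no reset: what is moved stays moved. The work goes in short steps, Python scripts to look and compute and a tool call to move; the robot and the scene stay as the last step left them, time stands still between calls to the robot, and variables do not carry over. Pictures are saved under pics/ and viewed, at most 10 in all, crops included, and the job is handed in when it is done.

Besides the shell and the picture viewer there is one more tool, called after "Emit:" as name([rows], argument=value, ...), one row to a line, values as JSON. drive_tool: Moves the arm, as the interface text tells. Its arguments: {"type":"object","properties":{"xyz":{"type":"array"},"spin":{"type":"array"},"jaw":{"type":"number"},"newtons":{"type":"number"}},"required":["xyz","spin"]}

```bash
mkdir -p pics
cat > h.py <<'E'
import numpy as np, cv2
from bench import ctrl, imaging, job
def grab(n):
    f=imaging.grab_frame(n); np.savez(f'{n}.npz',**f); return f
def save(f,name): cv2.imwrite('pics/'+name,cv2.cvtColor(f['frame'],cv2.COLOR_RGB2BGR))
def cloud(f):
    # world point for each pixel from depth (pinhole cameras)
    d=f['depth'].astype(float); v,u=np.mgrid[:480,:640]
    p=np.stack([(u-f['cx'])/f['fx']*d,-(v-f['cy'])/f['fy']*d,-d,np.ones_like(d)],-1)
    return (p@np.linalg.inv(f['camera_from_world']).T)[...,:3]
def ray(f,u,v,z):
    # pinhole pixel onto plane of height z
    T=np.linalg.inv(f['camera_from_world']); d=T[:3,:3]@np.array([(u-f['cx'])/f['fx'],-(v-f['cy'])/f['fy'],-1]); o=T[:3,3]
    return o+d*(z-o[2])/d[2]
E
python3 - <<'E'
from h import *
for n in('top','side'):
    f=grab(n); save(f,n+'0.png'); T=np.linalg.inv(f['camera_from_world']); print(n,T.round(2).tolist(),f['fx'])
print(ctrl.get_state(),ctrl.tcp_to_tips)
E
```

```text
top [[-0.02, 0.99, -0.16, 392.51], [-1.0, -0.02, 0.02, 49.36], [0.02, 0.16, 0.99, 1366.98], [0.0, 0.0, 0.0, 1.0]] 455.89036970361263
side [[0.96, 0.13, -0.23, 166.38], [-0.26, 0.47, -0.84, -1492.96], [0.0, 0.87, 0.49, 1051.89], [0.0, 0.0, 0.0, 1.0]] 548.251462232026
{'clock': 0.1, 'joints': array([ 1.02658154e+00,  2.77042954e-01, -2.77483832e-02,  1.26800710e+00,
       -1.46397835e-05,  1.46737398e+00]), 'joint_vel': array([ 0.00051344, -0.00141606,  0.00347805,  0.00030075,  0.0005722 ,
        0.00026659]), 'joint_efforts': array([ 1.02550184e-03, -4.46705139e+01,  2.96130234e+01,  8.48327705e-03,
       -1.56045280e-04,  2.06536254e-05]), 'tcp_pos': array([266.49343931, 564.93383437, 403.6776683 ]), 'tool_rot': array([-3.11585033e-04,  2.18616158e-01,  9.75810419e-01, -9.51356052e-04]), 'wrist_force': array([ 0.70057867, -0.30305045, -1.46836303]), 'moment': array([ 0.04875194,  0.01115378, -0.00052574]), 'grip_force': 0.0, 'gripper_width': 85.66764697076545} 173.4
```

View pics/top0.png

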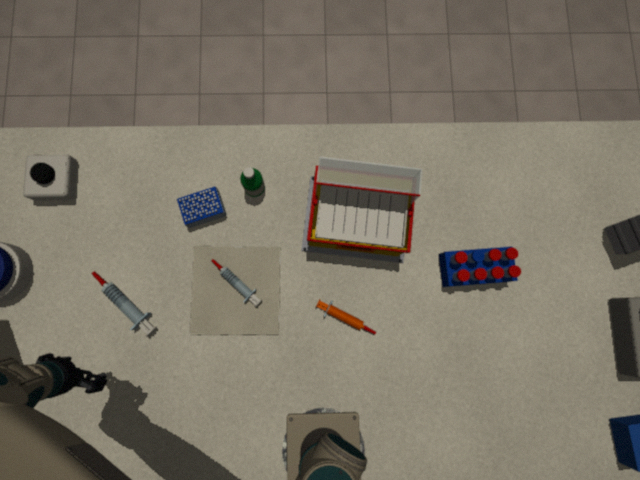

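View pics/side0.png

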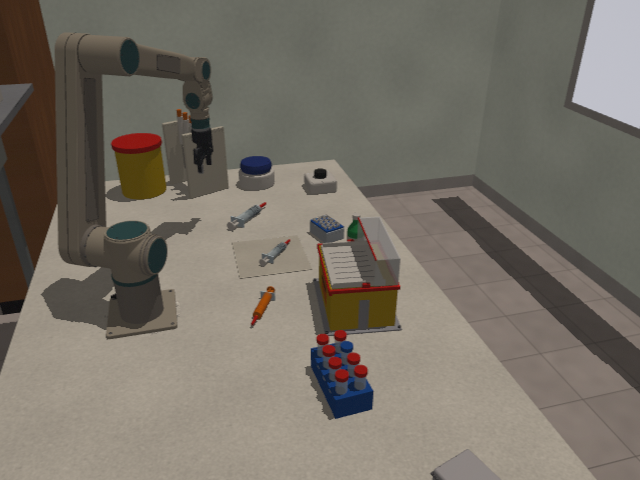

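Run:
```python
from h import *
f=dict(np.load('top.npz')); P=cloud(f); im=f['frame'].astype(int)
R,G,B=im[...,0],im[...,1],im[...,2]
red=(R>110)&(G<60)&(B<60)
v,u=np.nonzero(red); 
# container reds
m=red.copy(); m[:, :300]=0; m[:,430:]=0; m[260:]=0
p=P[m]; 
for lo,hi in((225,260),(140,225)):
    q=p[(p[:,2]>lo)&(p[:,2]<hi)]; print(lo,len(q),q.min(0).round(),q.max(0).round(),np.median(q,0).round())
q=p[(p[:,2]>225)]; c=np.polyfit(q[:,1],q[:,0],1); print('hood edge dx/dy',c, 'mid',q[:,1].min()/2+q[:,1].max()/2)
# tray floor profile: points between 
m=np.zeros_like(red); m[150:265,300:430]=1
q=P[m>0]
for lo in range(0,300,10):
    s=q[(q[:,2]>=lo)&(q[:,2]<lo+10)]
    if len(s)>40: print(lo,len(s),s.min(0).round(),s.max(0).round())
# syringe
m=np.zeros_like(red); m[248:333,194:278]=1
q=P[(m>0)&(P[...,2]>9)]; print('syr',len(q),q.min(0),q.max(0))
c,s,vt=np.linalg.svd(q[:,:2]-q[:,:2].mean(0)); t=(q[:,:2]-q[:,:2].mean(0))@vt[0]
print(q.mean(0),vt[0],t.min(),t.max(), q[:,:2].mean(0)+vt[0]*(t.min()+t.max())/2)
m2=red&(m>0); print('cap',P[m2].mean(0),P[m2].min(0),P[m2].max(0))
print('ray cap tip',ray(f,212,261,17),ray(f,258,303,17))
vv,uu=np.nonzero((m>0)&(P[...,2]>9)); print(uu.min(),uu.max(),vv.min(),vv.max())
a=cv2.resize(f['frame'][140:270,290:440],None,fx=5,fy=4.5,interpolation=cv2.INTER_CUBIC)
cv2.imwrite('pics/binz.png',a[...,::-1])
```

```text
225 92 [ 673. -250.  237.] [712.  11. 250.] [ 693. -117.  245.]
140 405 [ 543. -257.  140.] [785.  36. 193.] [607. -15. 151.]
hood edge dx/dy [5.06211138e-02 6.95486206e+02] mid -100.43501916983786
0 3461 [ 520. -355.    0.] [885.  57.  10.]
10 102 [ 533. -319.   10.] [878.  47.  20.]
40 49 [ 547. -234.   40.] [584.  32.  50.]
50 43 [ 549. -225.   50.] [651.  29.  60.]
60 55 [ 547. -235.   60.] [584.  32.  70.]
70 41 [ 549. -224.   70.] [583.  29.  80.]
80 52 [ 548. -234.   80.] [585.  29.  90.]
90 43 [ 550. -216.   90.] [621.  23. 100.]
130 60 [ 541. -252.  130.] [700.  36. 140.]
140 2427 [ 541. -257.  140.] [788.  36. 150.]
150 2924 [ 543. -257.  150.] [787.  38. 160.]
160 274 [ 555. -251.  160.] [727.  18. 170.]
230 85 [ 674. -256.  234.] [777.   2. 240.]
240 2818 [ 673. -260.  240.] [781.  11. 250.]
syr 701 [329.78610776  49.35580117   9.00323775] [ 576.82442973  369.78290053 1366.97591063]
[467.12417466 235.80379131  67.97804876] [0.56490122 0.82515854] -196.0002186254763 144.8614834854404 [452.68000783 214.70500929]
cap [530.40260498 301.40959103  24.06894683] [517.81176738 288.22315262  18.26642498] [541.96637664 315.42258016  30.42054996]
ray cap tip [539.7628877  316.74930654  17.        ] [414.03975286 181.00918682  17.        ]
194 277 248 332
```

View pics/binz.png

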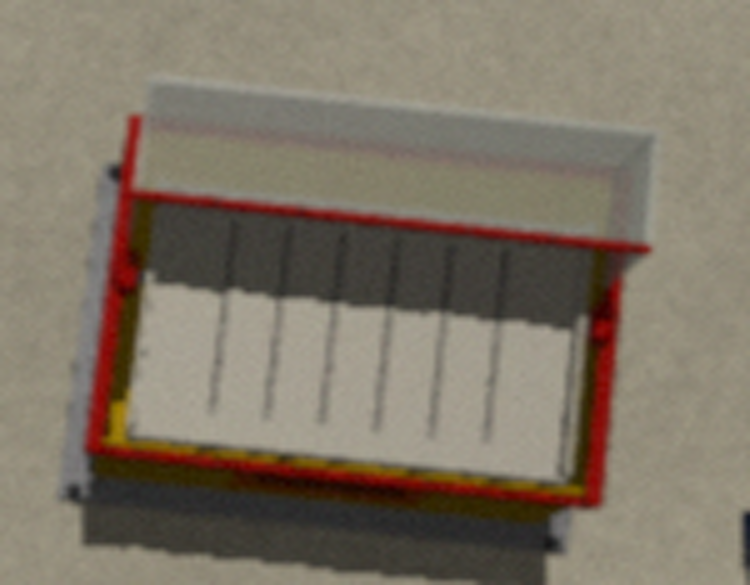

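Run:
```python
from h import *
f=dict(np.load('top.npz'))
def yaw(a,b): d=(a-b)[:2]; return np.degrees(np.arctan2(-d[0],d[1]))  # a left, b right: +y axis
for n,l,r,z in(('hood',(317,182.9),(419.6,195.3),245),('knob',(315,200),(410.4,212.9),150),('front',(308.5,240),(410,251.5),152)):
    a,b=ray(f,*l,z),ray(f,*r,z); print(n,a.round(1),b.round(1),((a+b)/2).round(1),'len',np.linalg.norm(a-b).round(),'yaw',yaw(a,b).round(2))
# mask-based syringe (world z 9..45), table excluded by depth
P=cloud(f); m=np.zeros((480,640),bool); m[248:333,196:278]=1
m&=(P[...,2]>10)&(P[...,2]<45)
n,l,s,c=cv2.connectedComponentsWithStats(m.astype(np.uint8)); k=1+s[1:,4].argmax(); q=P[l==k]; print(s[k])
mu=q.mean(0)[:2]; vt=np.linalg.svd(q[:,:2]-mu)[2][0]; t=(q[:,:2]-mu)@vt; print('syr',mu,vt,t.min(),t.max(),mu+vt*(t.min()+t.max())/2)
```

```text
hood [709.4   8.7 245. ] [ 672.9 -251.5  245. ] [ 691.2 -121.4  245. ] len 263.0 yaw -7.98
knob [687.9  11.8 150. ] [ 647.5 -248.7  150. ] [ 667.7 -118.4  150. ] len 264.0 yaw -8.81
front [577.1  31.8 152. ] [ 540.9 -241.2  152. ] [ 559.  -104.7  152. ] len 275.0 yaw -7.55
[211 258  51  49 544]
syr [472.38525974 241.43588481] [-0.69121403 -0.72265009] -105.3515902789125 83.84552879571703 [479.8179055  249.20656349]
```

Emit:
drive_tool([
  [26.7, -39.5, -10],
  [26.7, -39.5, -10],
  [26.7, -39.5, -10],
  [26.7, -39.5, -10],
  [26.7, -39.5, -10],
  [26.7, -39.5, -10],
  [26.7, -39.5, -10],
  [26.7, -39.5, -10],
], spin=[9, 9, 9, 9, 9, 9, 9, 9])

```text
clock: 1.1
tcp_pos: [480.7, 247.8, 324.0]
tool_rot: [-0.0, -0.399, 0.917, 0.0]
wrist_force: [1.1, 0.7, -0.4]
gripper_width: 85.4
grip_force: 0.0
```

Emit:
drive_tool([
  [0, 0, -20],
  [0, 0, -20],
  [0, 0, 0],
], spin=[0, 0, 0])

```text
clock: 1.48
tcp_pos: [479.1, 248.6, 282.6]
tool_rot: [-0.003, -0.396, 0.918, 0.0]
wrist_force: [-0.7, 0.2, -0.5]
gripper_width: 85.3
grip_force: 0.0
```

Run:
```python
from h import *
f=grab('wrist'); save(f,'w1.png'); print(f['fx'],f['cx'],f['cy'],np.linalg.inv(f['camera_from_world']).round(3).tolist())
s=ctrl.get_state(); print(s['tcp_pos'],s['tool_rot'],s['joints'])
```

```text
371.64829954431775 318.443340494397 236.2302711982298 [[-0.728, -0.651, -0.215, 424.5], [0.686, -0.691, -0.229, 189.901], [0.0, -0.314, 0.949, 251.435], [0.0, 0.0, 0.0, 1.0]]
[479.66391429 248.98590695 283.87042428] [-1.31285326e-03 -3.96669366e-01  9.17960614e-01  4.74866073e-05] [ 3.59172138e-01  2.23796990e-01 -3.65418311e-01  9.84208243e-01
 -3.29973240e-05 -4.56599956e-01]
```

View pics/w1.png

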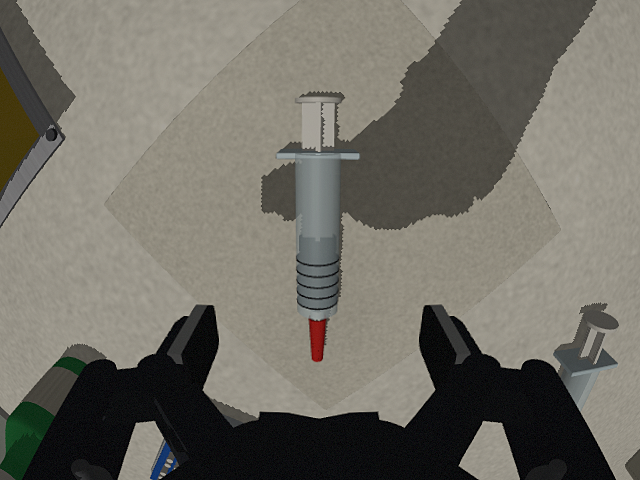

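```bash
cat >> h.py <<'E'
def fray(f,u,v,z):
    T=np.linalg.inv(f['camera_from_world']); a,b=u-f['cx'],v-f['cy']; r=np.hypot(a,b); th=r/f['fx']
    d=T[:3,:3]@np.array([np.sin(th)*a/r,-np.sin(th)*b/r,-np.cos(th)]); o=T[:3,3]; return o+d*(z-o[2])/d[2]
E
python3 - <<'E'
from h import *
f=dict(np.load('wrist.npz'))
a=fray(f,317.5,361,17.5); b=fray(f,320,96,30); c=fray(f,318,156,17.5)
print(a,b,c,np.linalg.norm((a-c)[:2])); d=(a-c)[:2]; d/=np.linalg.norm(d); print(d,np.degrees(np.arctan2(d[1],d[0])),a[:2]-95*d, c[:2]+60*d)
# finger outlines: fingertip corner pixels at tips height
zt=283.9-160
for u in(165,207,213,427,433,470): print(u,fray(f,u,306,zt)[:2].round(1))
E
```

```text
[548.16083138 320.21374025  17.5       ] [414.95377484 181.1797622   30.        ] [441.28009907 207.40597005  17.5       ] 155.3997553281192
[0.68777928 0.72591987] 46.54542405967174 [482.82179949 251.25135259] [482.54685605 250.96116225]
165 [520.8 199.1]
207 [506.4 211.4]
213 [504.5 213. ]
427 [441.8 272.1]
433 [440. 274.]
470 [428.5 286. ]
```

Run:
```python
from h import *
f=dict(np.load('wrist.npz')); T=np.linalg.inv(f['camera_from_world'])
v,u=np.mgrid[:480,:640]; a,b=u-f['cx'],v-f['cy']; r=np.hypot(a,b)+1e-9; th=r/f['fx']; d=f['depth']
p=np.stack([np.tan(th)*a/r*d,-np.tan(th)*b/r*d,-d,np.ones_like(d)],-1)@T.T
S=np.array([479.7,249,283.9]); ang=np.radians(136.75); y=np.array([np.cos(ang),np.sin(ang)]); x=np.array([-y[1],y[0]])
R=p[...,:3]-S; ty=R[...,:2]@y; tx=R[...,:2]@x; tz=-R[...,2]
m=(np.abs(ty)<90)&(np.abs(tx)<60)&(tz<200)&(tz>0)&(d>0)&(v>290)
for z in range(20,190,8):
    s=m&(tz>=z)&(tz<z+8)
    if s.sum()>20: print(z,s.sum(),'y',ty[s].min().round(),ty[s].max().round(),'inner',np.abs(ty[s]).min().round(),'x',tx[s].min().round(),tx[s].max().round())
```

```text
60 286 y -69.0 70.0 inner 58.0 x 9.0 13.0
68 4228 y -71.0 70.0 inner 7.0 x 5.0 21.0
76 8982 y -71.0 71.0 inner 0.0 x -1.0 21.0
84 9963 y -73.0 72.0 inner 0.0 x -13.0 19.0
92 9139 y -73.0 73.0 inner 0.0 x -15.0 18.0
100 5916 y -75.0 74.0 inner 0.0 x -15.0 18.0
108 5398 y -75.0 74.0 inner 36.0 x -14.0 14.0
116 1156 y -72.0 71.0 inner 42.0 x 1.0 14.0
124 1610 y -57.0 56.0 inner 42.0 x -10.0 12.0
132 1520 y -57.0 56.0 inner 42.0 x -12.0 12.0
140 1331 y -57.0 56.0 inner 42.0 x -12.0 12.0
148 1129 y -57.0 56.0 inner 42.0 x -12.0 12.0
156 512 y -53.0 52.0 inner 42.0 x -11.0 11.0
```

```bash
cat > weigh.py <<'E'
from h import *
F=[];E=[]
for i in range(20):
    imaging.grab_frame('wrist'); s=ctrl.get_state(); F.append(s['wrist_force']); E.append(s['joint_efforts'])
F=np.array(F);E=np.array(E); print('F',F.mean(0).round(3),'sd',F.std(0).round(2)); print('E',E.mean(0).round(3),E.std(0).round(3)); print(s['clock'],s['tcp_pos'],s['joints'].round(4),s['gripper_width'])
E
python3 weigh.py
```

```text
F [-0.038  0.034  0.14 ] sd [0.4  0.54 0.44]
E [-1.7000e-02 -3.8097e+01  2.5977e+01  5.0000e-03 -1.0000e-03  0.0000e+00] [0.044 0.225 0.192 0.018 0.002 0.   ]
2.525 [480.2643347  249.22188948 284.67540386] [ 0.3592  0.2231 -0.3644  0.9834  0.     -0.4566] 85.34483497478543
```

Emit:
drive_tool([
  [2.4, 1.9, -30],
  [0, 0, -30],
  [0, 0, -25],
  [0, 0, -15],
  [0, 0, -3],
  [0, 0, 0],
], spin=[0, 0, 0, 0, 0, 0])

```text
clock: 3.28
tcp_pos: [483.1, 251.3, 182.2]
tool_rot: [0.0, -0.397, 0.918, -0.0]
wrist_force: [0.2, -0.1, -0.2]
gripper_width: 85.3
grip_force: 0.0
```

Emit:
drive_tool([
  [0, 0, 0],
  [0, 0, 0],
  [0, 0, 0],
  [0, 0, 0],
  [0, 0, 0],
  [0, 0, 0],
], spin=[0, 0, 0, 0, 0, 0], jaw=10, newtons=30)

```text
clock: 4.03
tcp_pos: [482.9, 251.3, 182.3]
tool_rot: [0.0, -0.397, 0.918, -0.0]
wrist_force: [-0.6, -0.9, 4.9]
gripper_width: 27.5
grip_force: 29.6
```

Emit:
drive_tool([
  [0, 0, 5],
  [0, 0, 20],
  [0, 0, 39],
  [0, 0, 39],
  [0, 0, 0],
], spin=[0, 0, 0, 0, 0])

```text
clock: 4.65
tcp_pos: [484.3, 251.8, 288.1]
tool_rot: [0.004, -0.397, 0.918, -0.0]
wrist_force: [0.1, -0.6, -0.8]
gripper_width: 28.1
grip_force: 29.7
```

```bash
python3 weigh.py
python3 - <<'E'
from h import *
f=grab('wrist'); save(f,'w2.png'); T=np.linalg.inv(f['camera_from_world']); s=ctrl.get_state()
v,u=np.mgrid[:480,:640]; a,b=u-f['cx'],v-f['cy']; r=np.hypot(a,b)+1e-9; th=r/f['fx']; d=f['depth']
p=np.stack([np.tan(th)*a/r*d,-np.tan(th)*b/r*d,-d,np.ones_like(d)],-1)@T.T
ang=np.radians(136.75); y=np.array([np.cos(ang),np.sin(ang)]); x=np.array([-y[1],y[0]])
R=p[...,:3]-s['tcp_pos']; ty=R[...,:2]@y; tx=R[...,:2]@x; tz=-R[...,2]
m=(np.abs(ty)<90)&(np.abs(tx)<40)&(tz<200)&(tz>0)&(d>0)&(v>230)
for z in range(50,190,8):
    q=m&(tz>=z)&(tz<z+8)
    if q.sum()>20: print(z,q.sum(),'y',ty[q].min().round(),ty[q].max().round(),'x',tx[q].min().round(),tx[q].max().round())
E
```

```text
F [ 0.004 -0.096 -0.788] sd [0.52 0.54 0.39]
E [ 1.0000e-03 -3.9019e+01  2.6453e+01  1.0000e-03 -4.0000e-03 -0.0000e+00] [0.006 0.446 0.384 0.031 0.    0.   ]
5.65 [482.69339428 251.15917891 284.80309359] [ 0.361   0.2279 -0.3578  0.9849 -0.     -0.4549] 28.22133463496337
66 1000 y -62.0 61.0 x 1.0 20.0
74 10472 y -67.0 66.0 x -2.0 20.0
82 10176 y -66.0 64.0 x -7.0 18.0
90 8394 y -62.0 61.0 x -15.0 17.0
98 6437 y -58.0 58.0 x -15.0 17.0
106 3724 y -55.0 53.0 x -15.0 16.0
114 6529 y -51.0 50.0 x -15.0 13.0
122 2634 y -48.0 47.0 x -14.0 13.0
130 1425 y -37.0 35.0 x -13.0 13.0
138 903 y -28.0 27.0 x -13.0 10.0
146 8508 y -28.0 27.0 x -40.0 40.0
154 4821 y -28.0 27.0 x -40.0 40.0
162 514 y -28.0 27.0 x -39.0 38.0
170 27 y -21.0 20.0 x 8.0 9.0
```

View pics/w2.png

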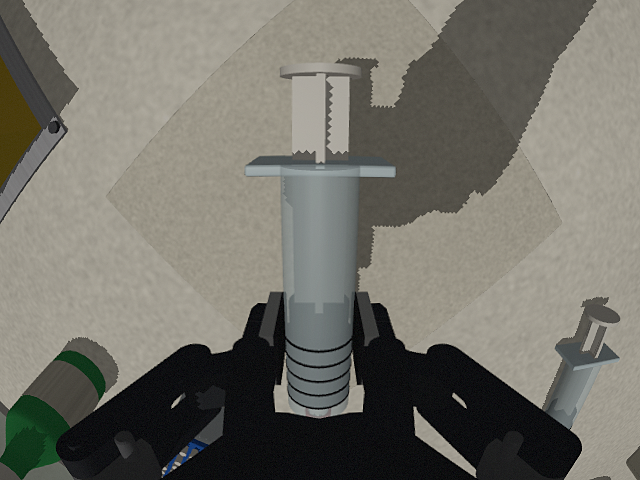

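Emit:
drive_tool([
  [16.3, -45.2, 22.5],
  [16.3, -45.2, 22.5],
  [16.3, -45.2, 22.5],
  [16.3, -45.2, 22.5],
  [16.3, -45.2, 0],
  [16.3, -45.2, 0],
  [16.3, -45.2, 0],
  [16.1, -45.3, 0],
], spin=[4.44, 4.44, 4.44, 4.44, 4.44, 4.44, 4.44, 4.44])

```text
clock: 6.7
tcp_pos: [613.2, -112.1, 374.7]
tool_rot: [0.0, -0.659, 0.752, -0.0]
wrist_force: [1.3, 0.5, -0.8]
gripper_width: 27.6
grip_force: 29.8
```

Emit:
drive_tool([
  [0, 0, 0],
  [0, 0, 0],
], spin=[0, 0])

```text
clock: 6.95
tcp_pos: [612.6, -110.5, 374.4]
tool_rot: [-0.0, -0.657, 0.753, 0.001]
wrist_force: [-1.3, 0.4, -1.1]
gripper_width: 28.1
grip_force: 29.8
```

Run:
```python
from h import *
f=grab('wrist'); t=grab('top'); g=grab('side')
s=ctrl.get_state(); print(s['tcp_pos'],s['tool_rot'],s['gripper_width'],s['joints'].round(2))
a=np.hstack([cv2.resize(f['frame'],(400,300)),cv2.resize(t['frame'][120:280,270:470],(400,300))]); b=np.hstack([cv2.resize(g['frame'][200:360,270:470],(400,300)),np.zeros((300,400,3),np.uint8)])
cv2.imwrite('pics/c3.png',np.vstack([a,b])[...,::-1])
```

```text
[ 612.46744585 -109.39890079  374.67716385] [-8.90578971e-05 -6.58255542e-01  7.52794495e-01  2.84043933e-04] 27.96001212479586 [-0.28  0.29 -0.08  1.21  0.   -1.72]
```

View pics/c3.png

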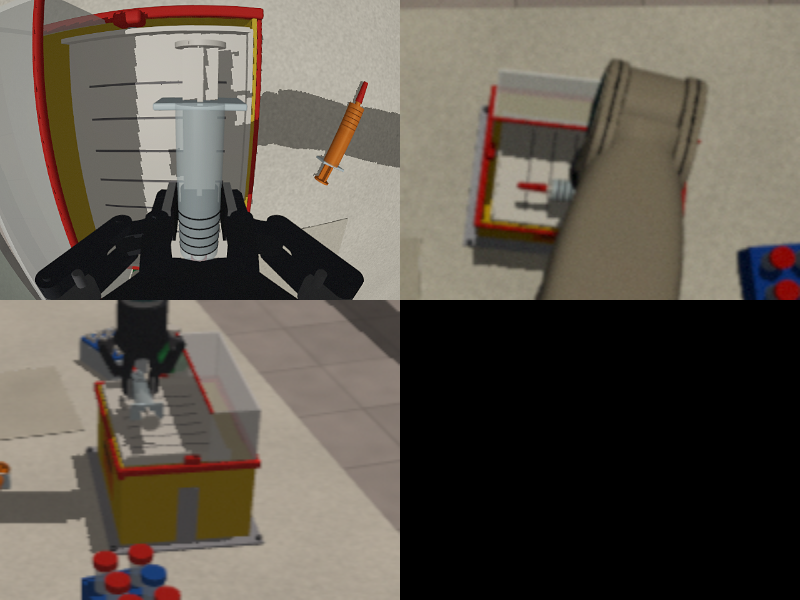

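Run:
```python
from h import *
f=dict(np.load('wrist.npz'))
im=f['frame'].astype(int); red=(im[...,0]>110)&(im[...,1]<60)&(im[...,2]<60)
yh=np.array([.139,.990]); xh=np.array([.990,-.139]); o=np.array([667.4,-118.2])
for v in (60,140,200,260,320,360):
    us=np.nonzero(red[v,:160])[0]
    if len(us): 
        for u in(us.min(),us.max()): p=fray(f,u,v,242); print(v,u,'hood',((p[:2]-o)@xh).round(1),((p[:2]-o)@yh).round(1))
    us=np.nonzero(red[v,380:430])[0]
    if len(us): p=fray(f,380+us.mean(),v,152); print(v,'front',((p[:2]-o)@xh).round(1),((p[:2]-o)@yh).round(1))
```

```text
60 52 hood 31.2 -105.6
60 62 hood 26.8 -104.7
60 front -103.0 -111.8
140 55 hood 31.1 -79.1
140 65 hood 26.7 -78.7
140 front -102.6 -69.6
200 62 hood 31.1 -59.1
200 72 hood 26.6 -59.0
260 73 hood 31.1 -37.8
260 83 hood 26.5 -38.0
320 89 hood 30.7 -14.0
320 98 hood 26.3 -14.4
320 front -102.8 36.7
360 101 hood 31.0 4.4
360 110 hood 26.4 3.8
```

Emit:
drive_tool([
  [0, 0, -15],
  [0, 0, -12],
  [0, 0, -8],
  [0, 0, -5],
  [0, 0, -2.5],
  [0, 0, 0],
  [0, 0, 0],
], spin=[0, 0, 0, 0, 0, 0, 0])

```text
clock: 7.98
tcp_pos: [613.1, -110.7, 332.7]
tool_rot: [0.0, -0.658, 0.753, -0.0]
wrist_force: [-0.1, 0.3, 0.0]
gripper_width: 27.7
grip_force: 29.8
```

Emit:
drive_tool([
  [0, 0, -1],
  [0, 0, -1],
  [0, 0, -1],
  [0, 0, 0],
  [0, 0, 0],
], spin=[0, 0, 0, 0, 0])

```text
clock: 8.6
tcp_pos: [612.9, -110.5, 329.3]
tool_rot: [0.0, -0.658, 0.753, -0.0]
wrist_force: [-0.6, 0.2, -0.4]
gripper_width: 27.7
grip_force: 29.9
```

Emit:
drive_tool([
  [0, 0, -0.7],
  [0, 0, 0],
  [0, 0, 0],
], spin=[0, 0, 0])

```text
clock: 8.98
tcp_pos: [613.0, -110.6, 329.3]
tool_rot: [0.0, -0.658, 0.753, -0.0]
wrist_force: [-2.1, 0.4, 4.8]
gripper_width: 27.6
grip_force: 30.3
```

```bash
python3 weigh.py | head -1
python3 - <<'E'
from h import *
f=grab('side'); P=cloud(f); im=f['frame']
cv2.imwrite('pics/s4.png',cv2.resize(im[215:330,290:420],(780,600),interpolation=cv2.INTER_CUBIC)[...,::-1])
E
```

```text
F [-1.658  0.601  5.128] sd [0.42 0.46 0.56]
```

View pics/s4.png

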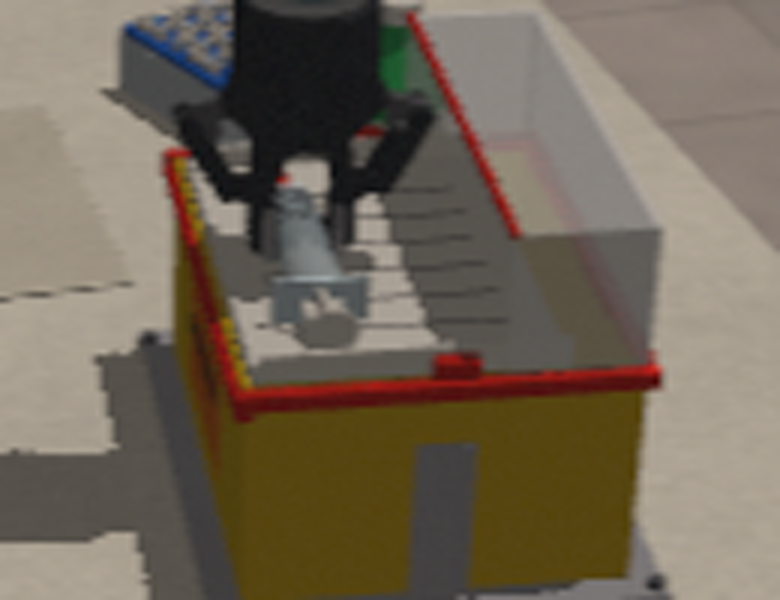

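Emit:
drive_tool([
  [0, 0, 0.3],
  [0, 0, 0],
  [0, 0, 0],
  [0, 0, 0],
  [0, 0, 0],
  [0, 0, 0],
], spin=[0, 0, 0, 0, 0, 0], jaw=40)

```text
clock: 10.78
tcp_pos: [612.9, -110.5, 328.8]
tool_rot: [0.0, -0.658, 0.753, -0.0]
wrist_force: [-0.3, 0.7, -0.2]
gripper_width: 39.9
grip_force: 0.0
```

Emit:
drive_tool([
  [0, 0, 10],
  [0, 0, 20],
  [0, 0, 30],
  [0, 0, 30],
  [-20, 2.8, 0],
  [0, 0, 0],
], spin=[0, 0, 0, 0, 0, 0])

```text
clock: 11.52
tcp_pos: [592.3, -107.6, 420.2]
tool_rot: [0.0, -0.658, 0.753, -0.001]
wrist_force: [0.5, -0.6, 0.2]
gripper_width: 40.1
grip_force: 0.0
```

Run:
```python
from h import *
f=grab('wrist'); t=grab('top'); g=grab('side')
s=ctrl.get_state(); print(s['tcp_pos'],s['tool_rot'],s['gripper_width'])
a=np.hstack([cv2.resize(f['frame'],(400,300)),cv2.resize(t['frame'][120:280,270:470],(400,300))]); b=cv2.resize(g['frame'][230:300,310:400],(400,300)); b=np.hstack([b,cv2.resize(f['frame'][:240,:320],(400,300))])
cv2.imwrite('pics/c5.png',np.vstack([a,b])[...,::-1])
```

```text
[ 593.14747098 -107.81819564  418.74339017] [ 9.11323221e-05 -6.57768227e-01  7.53220379e-01 -1.12361916e-04] 40.29895958747118
```

View pics/c5.png

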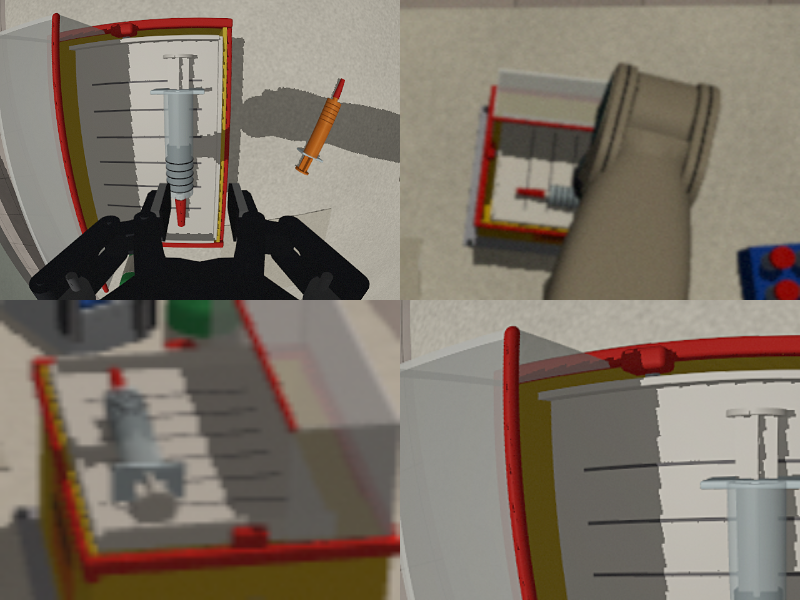

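```bash
cat >> h.py <<'E'
YH=np.array([.139,.990]); XH=np.array([.990,-.139]); O=np.array([667.4,-118.2])
def loc(p): return np.array([(p[:2]-O)@XH,(p[:2]-O)@YH]).round(1)
E
python3 - <<'E'
from h import *
f=dict(np.load('wrist.npz')); im=f['frame'].astype(int); red=((im[...,0]>110)&(im[...,1]<60)&(im[...,2]<60))
m=red.copy(); m[:300]=0; m[:,:265]=0; m[:,315:]=0; v,u=np.nonzero(m); k=v>v.max()-3
print('tip',loc(fray(f,u[k].mean(),v.max(),164.5)),u[k].mean(),v.max())
print('knob',loc(fray(f,200,48,158)))
for u,v in((240,145),(330,145),(286,145),(265,230),(308,230)): print(u,v,loc(fray(f,u,v,164.5)))
E
```

```text
tip [-52.2 128.4] 290.92857142857144 395
knob [   1.  -127.3]
240 145 [-25.7 -63.9]
330 145 [-80.3 -63.4]
286 145 [-53.9 -63.4]
265 230 [-39.6  -9.7]
308 230 [-67.   -9.9]
```

Emit:
drive_tool([
  [-13, -1.2, 0],
  [0, 0, 0],
  [0, 0, 0],
  [0, 0, 0],
  [0, 0, 0],
  [0, 0, 0],
  [0, 0, 0],
  [0, 0, 0],
], spin=[-10.5, -10.5, -10.5, -10.5, -10.5, -10.5, -10.5, -10.5], jaw=28)

```text
clock: 12.68
tcp_pos: [580.4, -109.0, 418.2]
tool_rot: [-0.0, 0.018, 1.0, 0.0]
wrist_force: [-0.0, -0.2, 0.9]
gripper_width: 28.0
grip_force: 0.0
```

Emit:
drive_tool([
  [0, 0, 0],
  [0, 0, -30],
  [0, 0, -30],
  [0, 0, -20],
  [0, 0, -6.8],
  [0, 0, 0],
], spin=[-6.25, 0, 0, 0, 0, 0])

```text
clock: 13.42
tcp_pos: [580.2, -109.0, 332.1]
tool_rot: [-0.0, 0.07, 0.998, 0.0]
wrist_force: [0.5, -0.3, 0.3]
gripper_width: 27.9
grip_force: 0.0
```

Run:
```python
from h import *
f=grab('wrist'); t=grab('top'); g=grab('side')
s=ctrl.get_state(); print(s['tcp_pos'],s['tool_rot'],s['gripper_width'],loc(s['tcp_pos']),s['wrist_force'])
a=np.hstack([cv2.resize(f['frame'],(400,300)),cv2.resize(t['frame'][120:280,270:470],(400,300))]); b=cv2.resize(g['frame'][215:315,295:415],(480,300)); b=np.hstack([b,np.zeros((300,320,3),np.uint8)])
cv2.imwrite('pics/c6.png',np.vstack([a,b])[...,::-1])
```

```text
[ 580.38939734 -109.09748944  332.50976511] [ 6.10789260e-04  6.96397465e-02  9.97572010e-01 -1.28588457e-04] 28.327846857181303 [-87.4  -3.1] [ 0.32741498 -0.02173575  0.49271129]
```

View pics/c6.png

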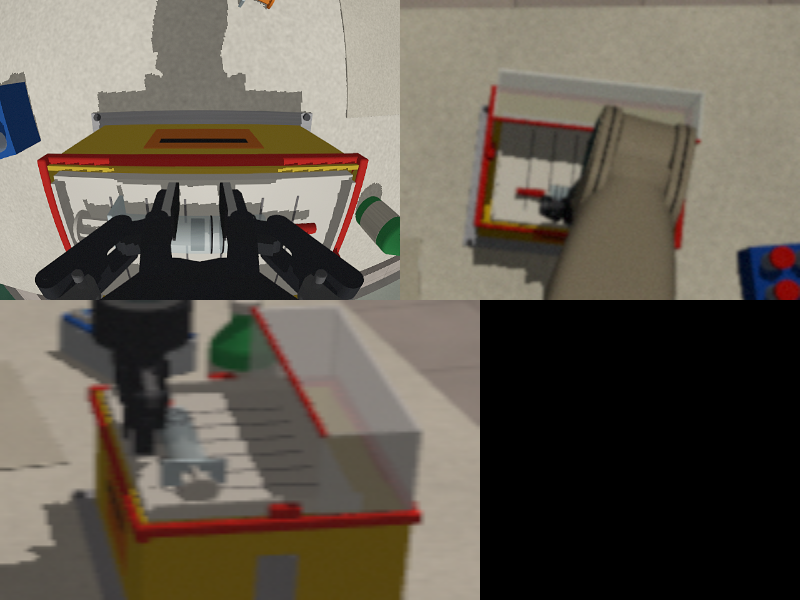

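Run:
```python
from h import *
f=dict(np.load('side.npz')); P=cloud(f); tcp=np.array([580.2,-109,332.1])
im=f['frame'].max(-1); 
R=P-tcp; lx=R[...,:2]@XH; ly=R[...,:2]@YH; tz=-R[...,2]
m=(im<70)&(abs(lx)<60)&(abs(ly)<75)&(tz>0)&(tz<185)
for z in range(0,185,8):
    q=m&(tz>=z)&(tz<z+8)
    if q.sum()>5: print(z,q.sum(),'x',np.percentile(lx[q],[2,98]).round(),'y',np.percentile(ly[q],[2,98]).round())
```

```text
0 78 x [-36.  31.] y [-41.  -2.]
8 58 x [-37.  29.] y [-42.  -6.]
16 61 x [-34.  27.] y [-43. -11.]
24 51 x [-37.  30.] y [-41.  -4.]
32 60 x [-36.  31.] y [-41.  -6.]
40 37 x [-35.  26.] y [-40.  -8.]
48 15 x [-9.  9.] y [-41. -28.]
56 28 x [-11.   9.] y [-45. -15.]
64 44 x [-19.  20.] y [-64.  13.]
72 51 x [-18.  19.] y [-70.  10.]
80 24 x [-17.  14.] y [-68.   9.]
88 31 x [-16.  14.] y [-63.  12.]
96 22 x [-16.  14.] y [-60.  10.]
104 18 x [-15.  11.] y [-55.   5.]
112 22 x [-11.  10.] y [-51.   6.]
120 18 x [-12.  11.] y [-47.  23.]
128 7 x [-12.   5.] y [-39.  22.]
136 15 x [-11.   9.] y [-31.  18.]
144 21 x [-10.  11.] y [-30.  13.]
152 18 x [-9. 21.] y [-33.  17.]
160 15 x [-9. 20.] y [-29.  19.]
168 7 x [-9. 18.] y [-19.  42.]
```

Emit:
drive_tool([
  [6, -0.8, 0],
  [8, -1.1, 0],
  [8, -1.1, 0],
  [8, -1.1, 0],
  [8, -1.1, 0],
  [8, -1.1, 0],
  [8, -1.1, 0],
  [8, -1.1, 0],
], spin=[0, 0, 0, 0, 0, 0, 0, 0])

```text
clock: 14.58
tcp_pos: [642.4, -117.5, 332.0]
tool_rot: [-0.0, 0.07, 0.998, 0.0]
wrist_force: [0.7, 0.7, -0.0]
gripper_width: 28.2
grip_force: 0.1
```

```bash
cat > look.py <<'E'
from h import *
s=ctrl.get_state(); print(s['clock'],loc(s['tcp_pos']),s['tcp_pos'][2],s['wrist_force'].round(1))
f=grab('side'); P=cloud(f); im=f['frame'].astype(int)
L=np.stack([(P[...,:2]-O)@XH,(P[...,:2]-O)@YH,P[...,2]],-1)
x,y,z=L[...,0],L[...,1],L[...,2]
# near (right) end: thumb disc / flange: points above the floor, y<-45
m=(z>157)&(z<185)&(y<-55)&(y>-115)&(x>-90)&(x<60)
if m.sum(): print('thumb/flange',m.sum(),np.percentile(x[m],[3,50,97]).round(1),'y',np.percentile(y[m],[3,97]).round(1), 'z97',np.percentile(z[m],97).round(1))
# right-side strip of the tray floor in front (tilt)
m=(x>-92)&(x<-45)&(y<-20)&(y>-112)&(z>120)&(z<260)
m&=(im.min(-1)>90)
if m.sum(): 
    c=np.polyfit(x[m],z[m],1); print('floor front z',np.median(z[m]).round(1),m.sum(),'tilt',(-c[0]).round(3))
E
python3 look.py
```

```text
14.575 [-24.8  -2.8] 331.9592975410649 [ 0.7  0.7 -0. ]
thumb/flange 192 [-52.2 -10.9  14.4] y [-114.   -61.2] z97 180.4
floor front z 149.6 100 tilt 0.006
```

```bash
sed -i 's/(z>157)&(z<185)&(y<-55)&(y>-115)/(z>168)\&(z<185)\&(y<-55)\&(y>-105)/' look.py
python3 - <<'E'
exec(open('look.py').read())
m=(z>166)&(z<185)&(x>-60)&(x<60)
for a in range(-110,-40,6):
    q=m&(y>a)&(y<=a+6)
    if q.sum(): print(a,q.sum(),x[q].min().round(),x[q].max().round(),z[q].max().round())
E
```

```text
14.625 [-23.9  -2.9] 332.0151816808587 [ 1.4 -1.1  0.2]
thumb/flange 95 [-28.   -7.7  17.2] y [-102.8  -57.6] z97 181.5
floor front z 149.8 96 tilt -0.015
-110 9 -27.0 -0.0 179.0
-104 17 -23.0 1.0 180.0
-98 6 -19.0 -7.0 174.0
-86 5 -8.0 11.0 176.0
-80 8 -16.0 18.0 181.0
-74 31 -23.0 19.0 183.0
-68 33 -29.0 8.0 183.0
-62 9 -28.0 3.0 180.0
-56 11 -12.0 10.0 182.0
-50 7 -13.0 12.0 178.0
-44 10 -15.0 6.0 181.0
```

Emit:
drive_tool([
  [5, -0.7, 0],
  [5, -0.7, 0],
  [4, -0.6, 0],
  [0, 0, 0],
  [-4, 0.6, 0],
  [0, 0, 0],
], spin=[0, 0, 0, 0, 0, 0])

```text
clock: 15.42
tcp_pos: [651.4, -118.7, 332.0]
tool_rot: [-0.0, 0.07, 0.998, 0.0]
wrist_force: [0.4, -0.2, -0.0]
gripper_width: 28.0
grip_force: 0.0
```

```bash
python3 look.py
```

```text
15.425 [-15.8  -2.8] 332.01152675734164 [ 0.4 -0.2 -0. ]
thumb/flange 94 [-14.5   3.1  25.8] y [-103.4  -58.2] z97 180.3
floor front z 150.1 107 tilt 0.018
```

Emit:
drive_tool([
  [4, -0.6, 0],
  [3.5, -0.5, 0],
  [0, 0, 0],
  [-20, 2.8, 0],
  [-40, 5.6, 30],
  [-40, 5.6, 40],
  [0, 0, 0],
  [0, 0, 0],
], spin=[0, 0, 0, 0, 0, 0, 0, 0])

```text
clock: 16.48
tcp_pos: [559.6, -106.0, 402.0]
tool_rot: [0.001, 0.07, 0.998, -0.0]
wrist_force: [0.0, -1.0, -0.3]
gripper_width: 28.0
grip_force: 0.0
```

```bash
python3 look.py; python3 look.py
```

```text
16.475 [-108.4   -2.9] 402.0288110798472 [ 0.  -1.  -0.3]
thumb/flange 94 [-11.8   6.1  28.8] y [-102.4  -57.6] z97 180.9
floor front z 150.0 212 tilt -0.01
16.525 [-108.3   -2.9] 401.1648204147018 [-0.2  0.2 -0.3]
thumb/flange 87 [-12.5   5.8  30.1] y [-103.   -58.6] z97 180.4
floor front z 150.1 204 tilt 0.017
```

Emit:
drive_tool([
  [40, -5.6, -40],
  [40, -5.6, -30],
  [16, -2.2, 0],
  [4, -0.6, 0],
  [3, -0.4, 0],
  [-23, 3.2, 0],
  [-40, 5.6, 30],
  [-40, 5.6, 40],
], spin=[0, 0, 0, 0, 0, 0, 0, 0])

```text
clock: 17.58
tcp_pos: [557.4, -105.5, 401.8]
tool_rot: [-0.001, 0.07, 0.998, 0.0]
wrist_force: [0.7, -0.7, 0.8]
gripper_width: 28.1
grip_force: 0.0
```

Emit:
drive_tool([
  [0, 0, 0],
  [0, 0, 0],
  [0, 0, 0],
], spin=[0, 0, 0])

```text
clock: 17.95
tcp_pos: [559.6, -106.0, 400.8]
tool_rot: [-0.001, 0.07, 0.998, 0.0]
wrist_force: [0.3, -0.2, -0.3]
gripper_width: 27.9
grip_force: 0.0
```

```bash
python3 look.py; python3 look.py
```

```text
17.95 [-108.5   -2.9] 400.7584876340002 [ 0.3 -0.2 -0.3]
thumb/flange 98 [-10.2   8.   30.9] y [-104.   -56.4] z97 180.6
floor front z 149.8 212 tilt -0.004
18.0 [-108.4   -2.9] 400.62017121145175 [ 0.9  0.5 -0.3]
thumb/flange 97 [-10.1   7.1  31.2] y [-104.2  -56.5] z97 180.7
floor front z 149.9 205 tilt -0.023
```

Emit:
drive_tool([
  [40, -5.6, -40],
  [40, -5.6, -30],
  [16, -2.2, 0],
  [6, -0.8, 0],
  [4, -0.6, 0],
  [0, 0, 0],
  [-26, 3.6, 0],
  [-40, 5.6, 30],
], spin=[0, 0, 0, 0, 0, 0, 0, 0])

```text
clock: 19.05
tcp_pos: [597.7, -111.2, 360.1]
tool_rot: [-0.002, 0.07, 0.998, 0.0]
wrist_force: [-0.3, -0.7, 0.4]
gripper_width: 28.1
grip_force: 0.0
```

Emit:
drive_tool([
  [-40, 5.6, 40],
  [0, 0, 0],
  [0, 0, 0],
  [0, 0, 0],
], spin=[0, 0, 0, 0])

```text
clock: 19.55
tcp_pos: [559.5, -106.0, 400.8]
tool_rot: [-0.001, 0.07, 0.998, 0.0]
wrist_force: [-0.1, -0.8, -0.3]
gripper_width: 28.1
grip_force: 0.0
```

```bash
python3 look.py; python3 look.py
```

```text
19.55 [-108.5   -2.9] 400.7745970579821 [-0.1 -0.8 -0.3]
thumb/flange 97 [-9.  10.4 33.9] y [-102.4  -57.4] z97 180.5
floor front z 150.2 208 tilt 0.022
19.6 [-108.4   -2.9] 400.5977021282183 [-0.  -0.2  0.4]
thumb/flange 95 [-8.1 11.6 34. ] y [-104.1  -58.3] z97 181.3
floor front z 150.1 206 tilt 0.005
```

Emit:
drive_tool([
  [40, -5.6, -40],
  [40, -5.6, -30],
  [16, -2.2, 0],
  [8, -1.1, 0],
  [4, -0.6, 0],
  [0, 0, 0],
], spin=[0, 0, 0, 0, 0, 0])

```text
clock: 20.4
tcp_pos: [667.3, -121.1, 332.5]
tool_rot: [0.0, 0.07, 0.998, -0.0]
wrist_force: [-0.1, 0.1, -0.1]
gripper_width: 27.8
grip_force: 0.0
```

```bash
python3 look.py
```

```text
20.4 [ 0.3 -2.8] 332.4684844650916 [-0.1  0.1 -0.1]
thumb/flange 90 [-7.  13.3 34.3] y [-102.8  -57.7] z97 180.2
floor front z 150.3 110 tilt 0.018
```

Emit:
drive_tool([
  [-28, 3.9, 0],
  [-40, 5.6, 30],
  [-40, 5.6, 40],
  [0, 0, 0],
  [0, 0, 0],
], spin=[0, 0, 0, 0, 0])

```text
clock: 21.08
tcp_pos: [559.2, -105.9, 402.4]
tool_rot: [0.001, 0.07, 0.998, -0.0]
wrist_force: [-0.0, -0.3, -0.8]
gripper_width: 28.0
grip_force: 0.0
```

```bash
python3 look.py; python3 look.py;  python3 - <<'E'
from h import *
t=grab('wrist'); g=dict(np.load('side.npz'))
cv2.imwrite('pics/c7.png',np.hstack([cv2.resize(g['frame'][215:315,295:415],(400,333)),cv2.resize(t['frame'],(400,333))])[...,::-1])
E
```

```text
21.075 [-108.8   -2.9] 402.43812575056705 [-0.  -0.3 -0.8]
thumb/flange 95 [-4.5 13.3 36.2] y [-104.   -59.5] z97 181.4
floor front z 149.9 207 tilt -0.038
21.125 [-108.6   -2.9] 401.5166997891621 [ 0.3  0.  -0. ]
thumb/flange 90 [-5.6 13.5 35. ] y [-103.2  -56.2] z97 180.4
floor front z 150.0 211 tilt 0.009
```

View pics/c7.png

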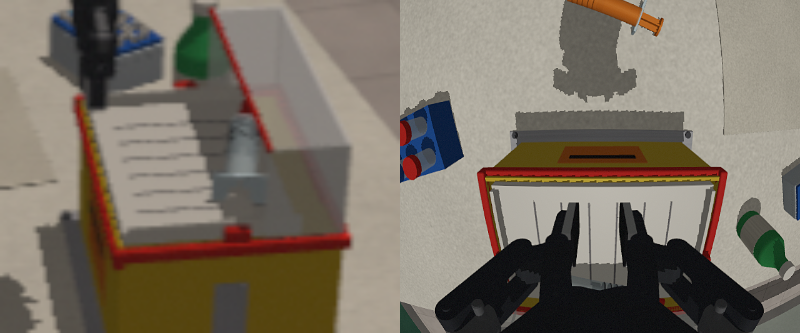

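Emit:
drive_tool([
  [40, -5.6, -40],
  [40, -5.6, -30],
  [20, -2.8, 0],
  [8, -1.1, 0],
  [3, -0.4, 0],
  [0, 0, 0],
], spin=[0, 0, 0, 0, 0, 0])

```text
clock: 21.98
tcp_pos: [670.2, -121.4, 332.3]
tool_rot: [0.0, 0.07, 0.998, -0.0]
wrist_force: [-0.3, 0.2, -0.5]
gripper_width: 27.9
grip_force: 0.0
```

```bash
python3 look.py
```

```text
21.975 [ 3.2 -2.8] 332.32009295338963 [-0.3  0.2 -0.5]
thumb/flange 92 [-2.5 15.6 35.1] y [-103.2  -56.1] z97 180.2
floor front z 149.8 108 tilt 0.014
```

Emit:
drive_tool([
  [-31, 4.3, 0],
  [-40, 5.6, 30],
  [-40, 5.6, 40],
  [0, 0, 0],
  [0, 0, 0],
], spin=[0, 0, 0, 0, 0])

```text
clock: 22.65
tcp_pos: [559.1, -105.9, 402.4]
tool_rot: [0.001, 0.07, 0.998, -0.0]
wrist_force: [0.2, -0.2, 0.3]
gripper_width: 27.8
grip_force: 0.0
```

```bash
python3 look.py; python3 look.py
```

```text
22.65 [-108.9   -2.9] 402.43794984840184 [ 0.2 -0.2  0.3]
thumb/flange 92 [-2.8 14.2 36.2] y [-102.7  -59. ] z97 180.9
floor front z 149.9 206 tilt -0.007
22.7 [-108.7   -2.9] 401.53238053750965 [-0.2  0.4  0.1]
thumb/flange 91 [-2.4 15.2 34.7] y [-103.5  -57.7] z97 180.8
floor front z 150.0 206 tilt 0.014
```

Emit:
drive_tool([
  [40, -5.6, -40],
  [40, -5.6, -30],
  [23, -3.2, 0],
  [8, -1.1, 0],
  [2, -0.3, 0],
  [0, 0, 0],
], spin=[0, 0, 0, 0, 0, 0])

```text
clock: 23.5
tcp_pos: [672.0, -121.6, 332.3]
tool_rot: [-0.0, 0.07, 0.998, 0.0]
wrist_force: [-0.2, -0.6, 0.8]
gripper_width: 28.0
grip_force: 0.0
```

```bash
python3 look.py
```

```text
23.5 [ 5.  -2.8] 332.277095795227 [-0.2 -0.6  0.8]
thumb/flange 91 [-1.9 16.4 35.9] y [-104.1  -57.5] z97 180.9
floor front z 150.1 109 tilt 0.023
```

Emit:
drive_tool([
  [1.5, -0.2, 0],
  [0, 0, 0],
  [0, 0, 0],
], spin=[0, 0, 0])

```text
clock: 23.92
tcp_pos: [673.2, -121.8, 332.1]
tool_rot: [-0.001, 0.07, 0.998, 0.0]
wrist_force: [-3.1, -0.3, 2.4]
gripper_width: 28.3
grip_force: 0.0
```

```bash
python3 look.py
```

```text
23.925 [ 6.2 -2.8] 332.1490732664888 [-3.1 -0.3  2.4]
thumb/flange 86 [ 0.2 17.  36.1] y [-104.3  -59.3] z97 180.5
floor front z 149.6 109 tilt 0.022
```

Emit:
drive_tool([
  [-34.5, 4.8, 0],
  [-40, 5.6, 30],
  [-40, 5.6, 40],
  [0, 0, 0],
  [0, 0, 0],
], spin=[0, 0, 0, 0, 0])

```text
clock: 24.6
tcp_pos: [559.9, -106.1, 402.2]
tool_rot: [0.001, 0.07, 0.998, -0.0]
wrist_force: [0.2, 0.4, -0.2]
gripper_width: 28.2
grip_force: 0.0
```

```bash
python3 look.py; python3 look.py
python3 - <<'E'
from h import *
f=dict(np.load('side.npz')); P=cloud(f); L=np.stack([(P[...,:2]-O)@XH,(P[...,:2]-O)@YH,P[...,2]],-1)
x,y,z=L[...,0],L[...,1],L[...,2]
for a in range(-110,110,10):
    q=(y>a)&(y<=a+10)&(z>170)&(z<186)&(x>-40)&(x<70)
    if q.sum()>2: print(a,q.sum(),np.percentile(x[q],[3,50,97]).round(1))
f=grab('top'); im=f['frame']; 
t=f['frame'].astype(int); red=(t[...,0]>100)&(t[...,1]<60)&(t[...,2]<60)
E
```

```text
24.6 [-108.1   -3. ] 402.20466427422605 [ 0.2  0.4 -0.2]
thumb/flange 94 [ 0.3 17.5 36.2] y [-103.7  -55.5] z97 180.9
floor front z 150.1 209 tilt -0.0
24.65 [-108.1   -2.9] 401.2662707462145 [ 0.1 -0.1  0.1]
thumb/flange 86 [ 0.4 17.5 36. ] y [-103.5  -57.4] z97 181.0
floor front z 149.9 211 tilt -0.008
-110 16 [ 2.7 13.8 23.9]
-100 5 [ 4.2  8.1 16.5]
-80 22 [14.2 24.7 36.1]
-70 27 [-1.4 13.1 36.3]
-60 15 [14.5 28.1 38.3]
-50 13 [15.1 23.5 39.7]
-40 15 [17.3 31.7 41.6]
-30 18 [20.3 31.4 42.7]
-20 12 [25.2 32.5 44.2]
-10 16 [22.8 38.9 49.1]
0 13 [28.1 40.7 50.1]
10 11 [31.2 39.8 48.2]
20 6 [32.1 39.  47.5]
30 10 [35.1 41.2 46.1]
```

Emit:
drive_tool([
  [-20, 55, 10],
  [-20, 60, 10],
  [-20, 60, 0],
  [-20, 60, 0],
  [0, 0, 0],
], spin=[0, 0, 0, 0, 0])

```text
clock: 25.38
tcp_pos: [479.2, 129.6, 420.6]
tool_rot: [-0.001, 0.066, 0.998, 0.0]
wrist_force: [0.3, -0.3, 0.8]
gripper_width: 28.1
grip_force: 0.0
```

Run:
```python
from h import *
f=grab('top'); im=f['frame'].astype(int); t0=f
v,u=np.mgrid[:480,:640]
# rectify the plane z=164.5 in bin frame: x -100..80, y -120..120 at 1 mm
W=f['camera_from_world']
def warp(f,z,n):
    xs=np.arange(-105,95); ys=np.arange(125,-126,-1)
    X,Y=np.meshgrid(xs,ys,indexing='ij'); w=O[None,None]+X[...,None]*XH+Y[...,None]*YH
    p=np.concatenate([w,np.full(X.shape+(1,),z),np.ones(X.shape+(1,))],-1)@f['camera_from_world'].T
    mu=(f['cx']+f['fx']*p[...,0]/-p[...,2]).astype(np.float32); mv=(f['cy']-f['fy']*p[...,1]/-p[...,2]).astype(np.float32)
    return cv2.remap(f['frame'],mu,mv,cv2.INTER_LINEAR).astype(int)
r=warp(f,164.5,'t'); R,G,B=r[...,0],r[...,1],r[...,2]
red=(R-G>40)&(R-B>40); n,l,s,c=cv2.connectedComponentsWithStats(red.astype(np.uint8))
for k in range(1,n):
    if s[k,4]>25: print('red x',s[k,1]-105,'..',s[k,1]+s[k,3]-106,'y',125-s[k,0],'..',125-s[k,0]-s[k,2]+1,s[k,4],'c',c[k][1]-105,125-c[k][0])
g=r.mean(-1)
for y in (60,40,20,0,-20,-40,-50,-62,-75,-95):
    row=g[:,125-y-2:125-y+3].mean(1); print(y,row[65:185:4].round().astype(int).tolist())
print('x start -40 step 4')
print((R-B)[:,125-20][65:185:4].tolist(),(B-R)[:,125+20][65:185:4].tolist())
```

```text
red x -14 .. 9 y -122 .. -125 76 c -2.9868421052631646 -123.77631578947367
red x 43 .. 52 y 125 .. -125 1756 c 47.68963553530753 2.078018223234622
60 [162, 163, 162, 162, 161, 160, 161, 160, 144, 80, 64, 64, 65, 64, 65, 62, 65, 65, 64, 62, 62, 52, 63, 103, 121, 125, 128, 126, 127, 126]
40 [161, 160, 159, 159, 160, 159, 161, 160, 140, 74, 64, 64, 63, 64, 65, 63, 65, 61, 61, 69, 75, 63, 65, 116, 136, 128, 126, 128, 125, 126]
20 [147, 144, 141, 143, 145, 142, 143, 143, 118, 61, 56, 57, 56, 55, 55, 54, 58, 53, 61, 76, 90, 75, 74, 117, 135, 127, 126, 124, 126, 124]
0 [161, 160, 160, 158, 160, 160, 160, 159, 130, 71, 64, 65, 64, 64, 64, 60, 54, 65, 74, 84, 96, 71, 69, 113, 131, 126, 124, 124, 123, 124]
-20 [160, 159, 160, 159, 158, 159, 157, 158, 129, 71, 64, 64, 63, 61, 61, 67, 83, 100, 111, 120, 115, 76, 66, 114, 131, 124, 125, 125, 124, 125]
-40 [139, 140, 137, 136, 138, 141, 139, 141, 135, 86, 54, 52, 54, 56, 69, 88, 104, 117, 122, 116, 98, 62, 62, 114, 131, 125, 123, 124, 124, 124]
-50 [157, 157, 158, 159, 159, 158, 157, 158, 139, 77, 64, 63, 62, 66, 85, 98, 109, 121, 117, 105, 80, 56, 64, 114, 130, 125, 123, 125, 123, 122]
-62 [158, 159, 159, 157, 159, 158, 130, 108, 95, 67, 79, 86, 80, 86, 97, 108, 119, 120, 109, 88, 63, 48, 60, 115, 128, 122, 124, 123, 124, 123]
-75 [147, 146, 148, 147, 146, 147, 148, 146, 129, 73, 60, 58, 59, 64, 63, 65, 71, 78, 88, 101, 111, 90, 71, 112, 128, 124, 121, 124, 124, 123]
-95 [158, 158, 159, 156, 158, 156, 158, 153, 109, 68, 62, 65, 63, 59, 60, 62, 63, 62, 63, 62, 61, 53, 60, 110, 129, 122, 121, 120, 122, 123]
x start -40 step 4
[19, 19, 18, 18, 19, 18, 19, 17, 15, 9, 5, 7, 7, 7, 7, 6, 3, 0, -2, -6, -3, 27, 77, 25, 9, 20, 26, 27, 28, 27] [-21, -21, -22, -21, -21, -22, -19, -19, -16, -11, -8, -9, -10, -10, -4, 2, 6, 7, 7, 7, 6, -34, -88, -40, -19, -27, -28, -27, -26, -25]
```

Run:
```python
from h import *
for n in('top','side'):
    f=grab(n); P=cloud(f); L=np.stack([(P[...,:2]-O)@XH,(P[...,:2]-O)@YH,P[...,2]],-1); x,y,z=L[...,0],L[...,1],L[...,2]
    print(n)
    for a in range(-110,110,10):
        q=(y>a)&(y<=a+10)&(z>158)&(z<190)&(x>-40)&(x<70)
        if q.sum()>1: 
            i=z[q].argmax(); print(a,q.sum(),'x',x[q].min().round(),x[q].max().round(),'top at',x[q][i].round(),z[q][i].round())
    q=(x>-90)&(x<-20)&(abs(y)<100)&(z>130)&(z<200); A=np.c_[x[q],y[q],np.ones(q.sum())]; print('floor',np.linalg.lstsq(A,z[q],rcond=None)[0])
    im=f['frame'].astype(int); red=(im[...,0]-im[...,1]>50)&(im[...,0]-im[...,2]>50)
    q=red&(abs(x)<90)&(abs(y)<120)&(z>140)&(z<190); print('red in tray',q.sum(),L[q][:5].round())
```

```text
top
-110 3 x -35.0 22.0 top at 19.0 177.0
-100 35 x -1.0 24.0 top at 10.0 180.0
-90 25 x 6.0 26.0 top at 16.0 178.0
-80 31 x 8.0 40.0 top at 37.0 180.0
-70 45 x -3.0 41.0 top at 38.0 184.0
-60 44 x -3.0 37.0 top at 17.0 183.0
-50 43 x 9.0 42.0 top at 24.0 185.0
-40 41 x 13.0 42.0 top at 31.0 184.0
-30 41 x 14.0 41.0 top at 28.0 183.0
-20 35 x 2.0 42.0 top at 25.0 184.0
-10 34 x 20.0 41.0 top at 31.0 181.0
0 30 x 23.0 41.0 top at 35.0 182.0
10 26 x 26.0 42.0 top at 34.0 183.0
20 20 x 28.0 40.0 top at 40.0 179.0
30 20 x 31.0 41.0 top at 40.0 183.0
40 6 x 34.0 43.0 top at 40.0 178.0
floor [-1.00536811e-03  2.21277041e-03  1.50097612e+02]
red in tray 10 [[ 49. 101. 149.]
 [ 49.  79. 148.]
 [ 48.  76. 152.]
 [ 50.  56. 144.]
 [ 49.  54. 151.]]
side
-110 30 x 1.0 25.0 top at 10.0 179.0
-100 17 x -0.0 16.0 top at 16.0 177.0
-90 5 x 7.0 26.0 top at 16.0 174.0
-80 39 x -2.0 37.0 top at 6.0 182.0
-70 47 x -4.0 33.0 top at 19.0 180.0
-60 20 x -0.0 39.0 top at 28.0 180.0
-50 13 x 13.0 39.0 top at 26.0 180.0
-40 17 x 17.0 43.0 top at 32.0 182.0
-30 13 x 18.0 40.0 top at 37.0 180.0
-20 17 x 22.0 46.0 top at 34.0 181.0
-10 16 x 24.0 52.0 top at 28.0 181.0
0 17 x 28.0 51.0 top at 41.0 181.0
10 11 x 27.0 53.0 top at 40.0 182.0
20 8 x 29.0 47.0 top at 44.0 181.0
30 8 x 34.0 47.0 top at 47.0 179.0
40 2 x 42.0 45.0 top at 42.0 176.0
50 2 x 49.0 52.0 top at 49.0 171.0
floor [ 2.72477785e-03 -1.53182606e-03  1.50251789e+02]
red in tray 10 [[ 59. 117. 154.]
 [ 54.  79. 165.]
 [ 50.  64. 170.]
 [ 49.  56. 171.]
 [ 52.  56. 171.]]
```

Emit:
drive_tool([
  [15, -50, 0],
  [15, -50, 0],
  [15, -50, 0],
  [20, -51, 0],
  [20, -51, 0],
  [20, -52, 0],
  [20, 0, -20],
  [0, 0, 0],
], spin=[0, 0, 0, 0, 0, 0, 0, 0], jaw=0)

```text
clock: 26.52
tcp_pos: [605.4, -180.8, 398.9]
tool_rot: [-0.002, 0.072, 0.997, 0.001]
wrist_force: [0.1, -0.1, -0.7]
gripper_width: -0.3
grip_force: 0.0
```

Emit:
drive_tool([
  [20, 0, -30],
  [5, 0, -30],
  [0, 0, -8],
  [0, 0, 0],
], spin=[0, 0, 0, 0])

```text
clock: 27.02
tcp_pos: [629.7, -178.0, 333.8]
tool_rot: [-0.001, 0.07, 0.998, 0.0]
wrist_force: [0.0, 0.8, 0.6]
gripper_width: 0.5
grip_force: 0.0
```

```bash
python3 look.py
```

```text
27.025 [-29.  -64.5] 333.7743439403068 [0.  0.8 0.6]
thumb/flange 116 [-39.9  10.9  36.3] y [-103.6  -58.6] z97 182.7
floor front z 149.2 14 tilt -0.014
```

Emit:
drive_tool([
  [7, -1, 0],
  [7, -1, 0],
  [5, -0.7, 0],
  [0, 0, 0],
  [-10, 1.4, 0],
  [-20, 2.8, 10],
  [-30, 4, 30],
  [-30, 4, 40],
], spin=[0, 0, 0, 0, 0, 0, 0, 0])

```text
clock: 28.08
tcp_pos: [557.2, -167.8, 413.0]
tool_rot: [-0.002, 0.07, 0.998, 0.001]
wrist_force: [0.3, 0.1, 0.9]
gripper_width: 0.2
grip_force: 0.0
```

```bash
cat >> look.py <<'E'
for a in (-70,-50,-40,-30,-20,-10,0,10,20,30):
    q=(y>a)&(y<=a+10)&(z>160)&(z<186)&(x>-30)&(x<70)
    if q.sum()>2: print((a,x[q].min().round(),x[q].max().round()),end=' ')
print()
E
python3 look.py
```

```text
28.075 [-102.2  -64.4] 413.0215029211242 [0.3 0.1 0.9]
thumb/flange 55 [-29.6  22.5  38.6] y [-103.7  -56.2] z97 178.7
floor front z 161.9 185 tilt 0.226
(-70, np.float64(8.0), np.float64(40.0)) (-50, np.float64(22.0), np.float64(46.0)) (-40, np.float64(23.0), np.float64(49.0)) (-30, np.float64(26.0), np.float64(52.0)) (-20, np.float64(27.0), np.float64(54.0)) (-10, np.float64(30.0), np.float64(55.0)) (0, np.float64(34.0), np.float64(52.0)) (10, np.float64(33.0), np.float64(52.0)) (20, np.float64(36.0), np.float64(51.0)) (30, np.float64(37.0), np.float64(51.0))
```

Tipping (0.226 rad). Hand farther away, then wait.

Emit:
drive_tool([
  [-40, 5, 40],
  [-30, 5, 30],
  [0, 0, 0],
  [0, 0, 0],
  [0, 0, 0],
  [0, 0, 0],
  [0, 0, 0],
  [0, 0, 0],
], spin=[0, 0, 0, 0, 0, 0, 0, 0])

```text
clock: 29.12
tcp_pos: [489.5, -158.3, 483.4]
tool_rot: [-0.0, 0.07, 0.998, 0.0]
wrist_force: [0.2, 0.8, 0.5]
gripper_width: 0.1
grip_force: 0.0
```

Emit:
drive_tool([
  [0, 0, 0],
  [0, 0, 0],
  [0, 0, 0],
  [0, 0, 0],
  [0, 0, 0],
  [0, 0, 0],
  [0, 0, 0],
  [0, 0, 0],
], spin=[0, 0, 0, 0, 0, 0, 0, 0])

```text
clock: 30.12
tcp_pos: [489.3, -158.3, 483.8]
tool_rot: [-0.0, 0.07, 0.998, 0.0]
wrist_force: [-0.4, -0.8, -0.3]
gripper_width: 0.1
grip_force: 0.0
```

```bash
python3 look.py
python3 - <<'E'
from h import *
f=grab('side'); P=cloud(f); L=np.stack([(P[...,:2]-O)@XH,(P[...,:2]-O)@YH,P[...,2]],-1); x,y,z=L[...,0],L[...,1],L[...,2]
q=(x>-90)&(x<50)&(abs(y)<110)&(z>160)&(z<230); print('above tray',q.sum())
q=(x>-90)&(x<50)&(abs(y)<110)&(z>60)&(z<160); A=np.c_[x[q],y[q],np.ones(q.sum())]; print(q.sum(),np.linalg.lstsq(A,z[q],rcond=None)[0])
E
```

```text
30.125 [-170.7  -64.5] 483.7686537558633 [-0.4 -0.8 -0.3]
floor front z 150.0 207 tilt -0.017

above tray 0
1505 [-3.35811251e-03  8.67326080e-04  1.49677679e+02]
```

Tray is level and empty, so the syringe is in the container. Wait a moment for it to settle, then hand in.

Emit:
drive_tool([
  [0, 0, 0],
  [0, 0, 0],
  [0, 0, 0],
  [0, 0, 0],
  [0, 0, 0],
  [0, 0, 0],
  [0, 0, 0],
  [0, 0, 0],
], spin=[0, 0, 0, 0, 0, 0, 0, 0])

```text
clock: 31.22
tcp_pos: [489.3, -158.3, 483.8]
tool_rot: [0.0, 0.07, 0.998, -0.0]
wrist_force: [0.6, 0.0, -0.3]
gripper_width: 0.4
grip_force: 0.0
```

```bash
python3 -c "
from bench import job; print(job.job_done())"
```

```text
the job is handed in; nothing more can be done
None
```

I handed the job in at about 31 s: the tray tipped with the hand clear and came back level and empty, so the syringe should be in the sharps container, though I didn't see it inside and the hand-in gave no verdict.

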